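# Find the ring stamp at the craft table

## Task

Three hand stamps that look alike stand on the green cutting mat; one of them has a brass ring on its underside. Tip stamps over onto their sides to look underneath until you have found and tipped the one with the ring, then pick it up and set it down in the wooden tray. Do not drop it from high up, and leave the plain stamps on the table outside the tray.

Things in the scene. Friction and masses are not known exactly. Their poses are not given: they have to be found in the camera images.
- ring_stamp_mid (a point): The stamp to find. Wooden base 54 x 54 x 13 mm (lower 4 mm a dark rubber pad), plain round handle 18 mm in diameter from its middle; 90 mm tall, 50 to 100 g; a 34 mm brass ring on the underside, hidden while it stands. Point: on the handle's axis, half-way up (45 mm above the underside). z: from underside to handle end; x, y along the base's sides. Stands on the mat at the start, z up.
- plain_stamp_1_mid (a point): Stamp of the same form, sizes, point and axes as the ring stamp, but its underside is plain, no ring. All three behave alike: pushed on the handle 55 mm or more above the underside they tip over the base's edge, pass balance at about 45 degrees, and rest on that edge and the handle end, underside facing back towards the push, mid point 20 mm above the table.
- plain_stamp_2_mid (a point): The other stamp with a plain underside; form, sizes, point, axes and behaviour as above. At the start the three stand in a row across the mat (from robot's left to right) in any order, 110 to 180 mm apart, base sides turned up to 15 degrees. The mat is green, fixed, 300 x 440 mm, its top 3 mm above the table.
- tray: Open plywood tray, fixed to the table at the left of the mat, 220 mm (its x) by 180 mm (its y), 25 mm high outside; walls and floor 8 mm thick, so the inner floor is 8 mm above the table and 204 x 164 mm. Origin at the centre of its underside, z up.
There are look-alikes about, which are no part of the job. What is shaped like the part that bears plain_stamp_1_mid but blue is not meant.

How it is judged:
On the way:
1. the ring stamp is turned over: its axis at least 60 degrees from upright (angle between ring_stamp_mid's own z axis and vertical above 1.05 rad), for 0.2 s.
At the end, for the whole second after the job is handed in: The ring stamp, having been tipped over, rests in the tray, released: its mid point within 80 mm (tray x) and 60 mm (tray y) of the tray's centre and less than 65 mm above the tray's underside. Both plain stamps rest on the table or mat (tipped or standing), outside the tray (x of ring_stamp_mid in the frame of tray between -0.08 and 0.08 m and y of ring_stamp_mid in the frame of tray between -0.06 and 0.06 m and z of ring_stamp_mid in the frame of tray below 0.065 m and linear speed of each of ring_stamp, plain_stamp_1, plain_stamp_2 below 0.03 m/s and not (x of plain_stamp_1_mid in the frame of tray between -0.11 and 0.11 m and y of plain_stamp_1_mid in the frame of tray between -0.09 and 0.09 m) and height (world z) of each of plain_stamp_1_mid, plain_stamp_2_mid below 0.075 m and not (x of plain_stamp_2_mid in the frame of tray between -0.11 and 0.11 m and y of plain_stamp_2_mid in the frame of tray between -0.09 and 0.09 m)); the robot touches nothing.
It fails at once if the ring stamp is let go while its mid point is more than 90 mm above the table (height (world z) of ring_stamp_mid above 0.09 m and contact force between ring_stamp and the fingers below 0.05 N).
It also fails if it takes over 54 s, if anything falls off the work surface, if the arm or the gripper's body presses on something with over 40 N, if the wrist force passes 120 N, or if a joint passes its speed limit or range.

## Robot

A 7-joint arm with a two-finger parallel gripper is mounted at the origin on the work surface. World frame = base frame: x ahead of the robot, y to its left, z up, the work surface at z = 0. Lengths are in m, angles in rad, forces in N, time in s.
With the tool pointing down it reaches from about 0.4 to 0.85 m from the base axis. Payload 4.5 kg.
Tool frame: the origin (TCP) lies midway between the tips of the shut fingers; the grasp point (between the pads) lies behind it (r.grip_point_offset is the z of the grasp point in the tool frame, in m); z points along the fingers, y is the line along which they close (so a half turn about z gives the same grasp; the last joint's range is limited). The gripper opens to 88 mm and grips with 3 to 60 N. Pads are 18 mm wide; open, the fingers measure 123 mm over their backs; the gripper's body (75 mm by 187 mm) begins 45 mm behind the grasp point.
Start: joints at [-1.284, 0.689, -0.195, 1.565, 0.157, 0.902, -0.215], TCP at [0.156, 0.605, 0.239] pointing down, gripper open.
Joint ranges: [-3.01, 3.01], [-0.46, 2.08], [-1.47, 1.51], [0.13, 2.56], [-1, 4.14], [0.04, 2.09], [-2.66, 2.66]. Speed limits (rad/s): [2.57, 2.57, 3.14, 3.14, 3.14, 3.14, 3.14].

## Interface

Orientations are given as a unit quaternion [x, y, z, w].
In Python, from plant import r, optics, workorder gives the robot as it stands.
- The arm moves only by the shell command python3 -m creep 'ROWS' [FORCE]. ROWS is JSON, a list of rows, each an object of numbers: "grip": the gripper command: -1 is shut, 1 is fully open, values between are in proportion; "tx", "ty", "tz": the shift along the tool's x, y, z in cm; "spin": the turn about the tool's z in degrees. In form: [{"grip": .., "tx": .., "ty": .., "tz": .., "spin": ..}, ...]. A call has 1 to 8 rows; each row shifts and turns the commanded pose from where the row before left it, along the tool's axes as they then stand; what a row does not reach is not made up. A row lasts 1/12 s, in which the tool goes at most 41.7 mm and 7.16 degrees, less where a joint would pass 70% of its speed; a pose out of reach is approached as far as the arm can. A call with a gripper value outside its range is refused whole. The fingers move at their own pace and stop on an object; FORCE is the grip in N (left out, the last holds). Time passes only in rows, so rows that do not move let the fingers close. It gives the time, the measured TCP pose, the force, the opening and the grip force at its end, in the units of the state.
- r.get_state(): the state, without advancing time (a new reading comes with each control period).
- optics.snapshot(name): name is "side" or "top" or "wrist"; returns (picture, depth): 480x640x3 uint8, red, green, blue; 480x640 float32, m along the optical axis (not along the pixel's ray), 0 where there is no reading.
- optics.get_calibration(name): a dict with "fx", "fy", "cx", "cy" (pixels), "D" ([k1, k2, p1, p2, k3] as OpenCV has them; the pictures are not rectified), "extrinsics" (4x4, takes a point from world to camera coordinates). Camera axes: x right, y down, z forward; pixel columns grow to the right and rows downward; lengths in m; the calibration is good to about 2 mm. A picture is of the moment at which its call begins: read the wrist's pose just before it. get_calibration takes no time and is no camera call; for the wrist camera it gives the pose at the moment of the call.
- workorder.finish_job(): hands the job in; it is judged then, once.
The state is a dict: "clock": time; "q": joint angles; "qd": joint speeds; "joint_torque": joint torques, N m; "tool_pos": TCP position; "eef_rot": TCP orientation; "contact_force": force on the tool from outside, world axes, zero at the start; "moment": the same for the moment, N m; "opening": opening from 0.0 (shut) to 1.0 (fully open); "finger_force": force on a finger pad.
Only numpy, scipy, OpenCV 4.12 (cv2) and the standard library are available. Lean on these libraries where they do the work, as an engineer would, in place of code of your own. Each camera call takes 0.05 s, during which the arm holds its last target. There are 200 camera calls.

## Working session

There is one attempt and no reset: what is moved stays moved. The work goes in short steps, Python scripts to look and compute and a shell command to move; the robot and the scene stay as the last step left them, time stands still between calls to the robot, and variables do not carry over. Pictures are saved under pics/ and viewed, at most 10 in all, crops included, and the job is handed in when it is done.

```bash
mkdir -p pics; ls; python3 - <<'E'
from plant import r, optics
import cv2,numpy as np
print(r.get_state(), r.grip_point_offset)
a=[]
for n in ["top","side"]:
    p,d=optics.snapshot(n); np.savez(f"{n}0.npz",p=p,d=d,c=optics.get_calibration(n))
    print(n,optics.get_calibration(n))
    cv2.imwrite(f"pics/{n}0.png",p[:,:,::-1])
E
```

```text
pics
{'clock': 0.0, 'q': array([-1.28419429,  0.68999771, -0.19447101,  1.56632395,  0.15732667,
        0.90250331, -0.21510795]), 'qd': array([ 0.00069871,  0.00073914, -0.00190859,  0.00025332,  0.00113571,
        0.00078848,  0.00154827]), 'joint_torque': array([-5.95749498e-04, -5.27560079e+01, -1.26688991e+00, -1.53425449e+01,
       -5.26359561e-02,  6.65923784e-03,  1.64153626e-04]), 'tool_pos': array([0.15624492, 0.60450965, 0.23790574]), 'eef_rot': array([ 1.26036191e-01,  9.92025217e-01, -9.20184762e-04, -2.62663235e-05]), 'contact_force': array([-0.79054473, -0.46555277, -0.59823155]), 'moment': array([-0.00373115, -0.00296307, -0.00763722]), 'finger_force': 0.0, 'opening': 1.0047194503471086} -0.0187
top {'fx': 461.94118642327817, 'fy': 461.94118642327817, 'cx': 324.9050183153169, 'cy': 237.406801784961, 'D': array([-0.06527075,  0.        ,  0.        ,  0.        ,  0.        ]), 'extrinsics': array([[-0.00109307, -0.99991052, -0.01333228,  0.05711935],
       [-0.98577248,  0.00331833, -0.16805237,  0.49466261],
       [ 0.16808157,  0.0129589 , -0.98568791,  0.82809   ],
       [ 0.        ,  0.        ,  0.        ,  1.        ]])}
side {'fx': 508.81255812202613, 'fy': 508.81255812202613, 'cx': 323.6195487877909, 'cy': 242.64741308794063, 'D': array([-0.05401484,  0.        ,  0.        ,  0.        ,  0.        ]), 'extrinsics': array([[-0.96840879, -0.24935199, -0.00282871,  0.46501008],
       [-0.14100419,  0.55690372, -0.81852066,  0.08488071],
       [ 0.20567507, -0.79226374, -0.57447013,  0.88042875],
       [ 0.        ,  0.        ,  0.        ,  1.        ]])}
```

View pics/top0.png

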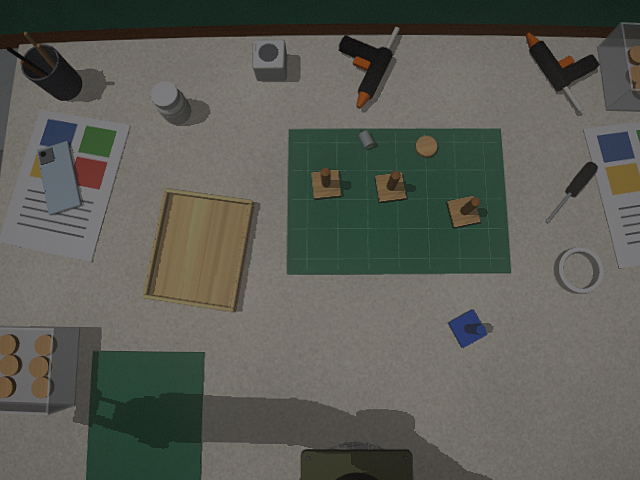

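View pics/side0.png

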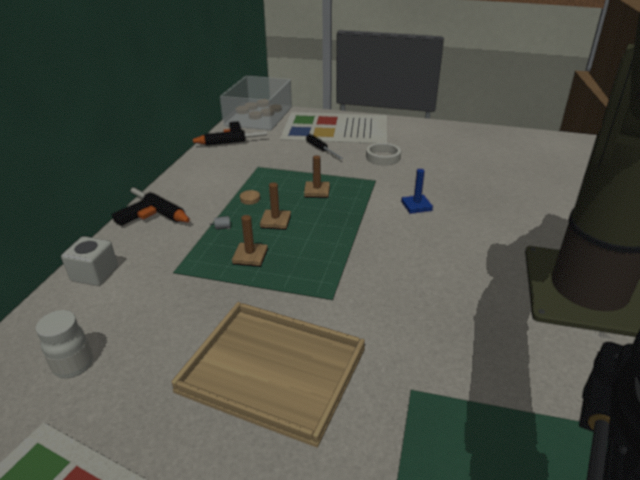

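The top view shows three wooden stamps with bases at about (326,184), (391,187) and (464,212), and the tray around (200,250). The blue look-alike is at (468,328), and a cork disc and a grey bit sit at the far edge of the mat. The side view shows the same layout from the left, with the stamps at (250,255), (276,220) and (317,190). Next I measure the bases, handle tops and tray.

```bash
cat > h.py <<'E'
import numpy as np,cv2
def ray(c,uv,z):
    K=np.array([[c['fx'],0,c['cx']],[0,c['fy'],c['cy']],[0,0,1]])
    n=cv2.undistortPoints(np.array(uv,np.float64).reshape(-1,1,2),K,c['D'])[:,0]
    R,t=c['extrinsics'][:3,:3],c['extrinsics'][:3,3]
    o=-R.T@t; d=np.c_[n,np.ones(len(n))]@R
    return o+d*((z-o[2])/d[:,2])[:,None]
def cloud(c,d):
    v,u=np.mgrid[:480,:640]
    K=np.array([[c['fx'],0,c['cx']],[0,c['fy'],c['cy']],[0,0,1]])
    n=cv2.undistortPoints(np.stack([u,v],-1).reshape(-1,1,2).astype(float),K,c['D'])[:,0]
    P=np.c_[n,np.ones(len(n))]*d.reshape(-1,1); R,t=c['extrinsics'][:3,:3],c['extrinsics'][:3,3]
    return ((P-t)@R).reshape(480,640,3)
def rect(xy):
    (cx,cy),(w,h),a=cv2.minAreaRect((xy*1000).astype(np.float32)); return np.round([cx,cy,w,h,a],1)
E
python3 - <<'E'
from h import *
f=np.load('top0.npz',allow_pickle=True);p=f['p'];d=f['d'];c=f['c'].item()
W=cloud(c,d); hsv=cv2.cvtColor(p,cv2.COLOR_RGB2HSV)
m=((hsv[...,0]<28)&(hsv[...,1]>70)).astype(np.uint8)
n,l,s,ce=cv2.connectedComponentsWithStats(m)
for i in range(1,n):
    if s[i,4]<200: continue
    x,y=ce[i]
    if not(130<x<520 and 120<y<320): continue
    v,u=np.where(l==i); tray=s[i,4]>3000; Z=W[v,u,2]
    print('comp',ce[i],s[i,4],'rect mm',rect(ray(c,np.c_[u,v],.025 if tray else .016)[:,:2]),'z max',Z.max())
    if not tray:
        b=(Z>.008)&(Z<.03); print('  base by depth',rect(W[v,u][b][:,:2]),'n',b.sum())
        t=Z>.085; print('  top',W[v,u][t].mean(0),t.sum(), 'uv',u[t].mean(),v[t].mean())
E
```

```text
comp [425.76693767 145.97289973] 369 rect mm [ 685.6 -146.6   42.5   43.    87.8] z max 0.9001290556993166
  base by depth [ 687.1 -148.3   41.5   42.4   24.1] n 350
  top [0.34850056 0.04474165 0.90012906] 2 uv 423.5 147.5
comp [325.73614776 183.48812665] 758 rect mm [609.6  55.   61.   54.7   5.7] z max 0.9001290556993166
  base by depth [608.1  55.4  54.5  53.6   5.9] n 586
  top [0.59049835 0.05473375 0.14332097] 78 uv 324.71794871794873 173.05128205128204
comp [390.17287234 186.65691489] 752 rect mm [601.9 -72.7  59.2  55.1   7.9] z max 0.9001290556993166
  base by depth [601.2 -72.7  53.9  54.3   8.2] n 576
  top [ 0.58731777 -0.06631489  0.13331305] 77 uv 394.7402597402597 176.0909090909091
comp [199.22549211 249.72315338] 10262 rect mm [477.5 300.4 182.8 218.6  81.6] z max 0.9001290556993166
comp [463.62860728 210.86198243] 797 rect mm [ 551.5 -219.4   54.    65.1   11.6] z max 0.9001290556993166
  base by depth [ 551.  -216.1   54.    53.8   11.3] n 604
  top [ 0.54823179 -0.21174652  0.10115803] 83 uv 474.26506024096386 202.0
```

```bash
cat > rel.py <<'E'
# rel.py x y z yawdeg : spin needed, then tx,ty,tz (cm) after that spin, so that tool -x points at yaw
import sys,numpy as np
from plant import r
from scipy.spatial.transform import Rotation as R
s=r.get_state();x,y,z,a=map(float,sys.argv[1:])
X=R.from_quat(s['eef_rot']).as_matrix()[:,0];yaw=np.degrees(np.arctan2(-X[1],-X[0]))
sp=(yaw-a+180)%360-180
f=np.array([np.cos(np.radians(a)),np.sin(np.radians(a))]);d=np.array([x,y,z])-s['tool_pos']
print('t %.2f pos'%s['clock'],s['tool_pos'].round(4),'yaw %.1f spin %.1f tx %.2f ty %.2f tz %.2f'%(yaw,sp,-100*f@d[:2],100*(-f[1]*d[0]+f[0]*d[1]),-100*d[2]),'open %.2f'%s['opening'],'F',s['contact_force'].round(1))
E
python3 rel.py 0.548 0.049 0.066 5.8
python3 -m creep '[{"grip":-1,"tx":0,"ty":0,"tz":0,"spin":-6.8},{"grip":-1,"tx":0,"ty":0,"tz":0,"spin":-6.8},{"grip":-1,"tx":0,"ty":0,"tz":0,"spin":-6.8},{"grip":-1,"tx":-1.9,"ty":-3.4,"tz":0,"spin":0},{"grip":-1,"tx":-1.9,"ty":-3.4,"tz":0,"spin":0},{"grip":-1,"tx":-1.9,"ty":-3.4,"tz":0,"spin":0},{"grip":-1,"tx":-1.9,"ty":-3.4,"tz":0,"spin":0},{"grip":-1,"tx":-1.9,"ty":-3.4,"tz":0,"spin":0}]' 20
python3 rel.py 0.548 0.049 0.066 5.8
```

```text
t 0.10 pos [0.1562 0.6046 0.238 ] yaw -14.5 spin -20.3 tx -33.36 ty -59.24 tz 17.20 open 1.00 F [ 0.1  0.3 -0.4]
clock: 0.77
tool_pos: [0.269, 0.4439, 0.2384]
eef_rot: [-0.052, 0.999, -0.0, -0.0]
contact_force: [0.8, 0.3, 0.8]
opening: 0.421
finger_force: 0.0
t 0.77 pos [0.269  0.4439 0.2384] yaw 5.9 spin 0.1 tx -23.77 ty -42.11 tz 17.24 open 0.42 F [0.8 0.3 0.8]
```

```bash

python3 -m creep '[{"grip":-1,"tx":-1.9,"ty":-3.4,"tz":0,"spin":0},{"grip":-1,"tx":-1.9,"ty":-3.4,"tz":0,"spin":0},{"grip":-1,"tx":-1.9,"ty":-3.4,"tz":0,"spin":0},{"grip":-1,"tx":-1.9,"ty":-3.4,"tz":0,"spin":0},{"grip":-1,"tx":-1.9,"ty":-3.4,"tz":0,"spin":0},{"grip":-1,"tx":-1.9,"ty":-3.4,"tz":0,"spin":0},{"grip":-1,"tx":-1.9,"ty":-3.4,"tz":0,"spin":0},{"grip":-1,"tx":-1.9,"ty":-3.4,"tz":0,"spin":0}]' >/dev/null
python3 -m creep '[{"grip":-1,"tx":-2.1,"ty":-3.5,"tz":0,"spin":0},{"grip":-1,"tx":-2.1,"ty":-3.5,"tz":0,"spin":0},{"grip":-1,"tx":-2.1,"ty":-3.5,"tz":0,"spin":0},{"grip":-1,"tx":-2.1,"ty":-3.9,"tz":0,"spin":0},{"grip":-1,"tx":0,"ty":0,"tz":4,"spin":0},{"grip":-1,"tx":0,"ty":0,"tz":4,"spin":0},{"grip":-1,"tx":0,"ty":0,"tz":4,"spin":0}]' >/dev/null
python3 rel.py 0.548 0.049 0.066 5.8
```

```text
t 2.02 pos [0.5452 0.0572 0.1175] yaw 5.8 spin -0.0 tx -0.19 ty -0.84 tz 5.15 open 0.01 F [ 1.2  0.6 -0.9]
```

```bash

python3 -m creep '[{"grip":-1,"tx":0,"ty":-0.8,"tz":2.6,"spin":0},{"grip":-1,"tx":0,"ty":0,"tz":2.5,"spin":0},{"grip":-1,"tx":-1.5,"ty":0,"tz":0,"spin":0},{"grip":-1,"tx":-1.2,"ty":0,"tz":0,"spin":0},{"grip":-1,"tx":-1.2,"ty":0,"tz":0,"spin":0},{"grip":-1,"tx":-1.2,"ty":0,"tz":0,"spin":0},{"grip":-1,"tx":-1.2,"ty":0,"tz":0,"spin":0},{"grip":-1,"tx":-1.2,"ty":0,"tz":0,"spin":0}]'
python3 -m creep '[{"grip":-1,"tx":-1.2,"ty":0,"tz":0,"spin":0},{"grip":-1,"tx":-1.2,"ty":0,"tz":0,"spin":0},{"grip":-1,"tx":0,"ty":0,"tz":0,"spin":0},{"grip":-1,"tx":3,"ty":0,"tz":0,"spin":0},{"grip":-1,"tx":3,"ty":0,"tz":-2.5,"spin":0},{"grip":-1,"tx":3,"ty":0,"tz":-2.5,"spin":0},{"grip":-1,"tx":3,"ty":0,"tz":0,"spin":0}]' 
python3 rel.py 0.541 -0.081 0.066 8
python3 - <<'E'
from plant import optics
import cv2,numpy as np
a=[]
p,d=optics.snapshot("top");np.savez("top1.npz",p=p,d=d,c=optics.get_calibration("top"))
q,_=optics.snapshot("side")
f=lambda im,x0,y0,w,h,k:cv2.resize(im[y0:y0+h,x0:x0+w],None,fx=k,fy=k)
cv2.imwrite("pics/s1.png",np.hstack([f(p,280,110,240,180,1.6),f(q,180,140,240,180,1.6)])[:,:,::-1])
E
```

```text
clock: 2.68
tool_pos: [0.62, 0.0583, 0.0673]
eef_rot: [-0.052, 0.999, -0.0, -0.001]
contact_force: [0.3, 0.4, 1.0]
opening: 0.006
finger_force: 0.2
clock: 3.27
tool_pos: [0.5242, 0.0486, 0.1207]
eef_rot: [-0.051, 0.999, 0.0, 0.002]
contact_force: [0.1, 0.2, -1.8]
opening: 0.005
finger_force: 0.0
t 3.27 pos [0.5242 0.0486 0.1207] yaw 5.9 spin -2.1 tx 0.14 ty -13.07 tz 5.47 open 0.00 F [ 0.1  0.2 -1.8]
```

View pics/s1.png

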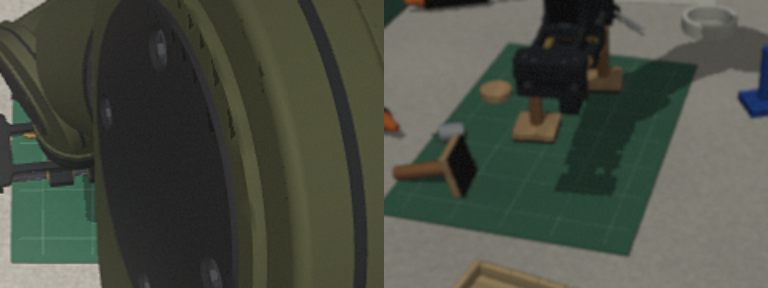

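The side crop shows stamp A tipped at about (450,165), its dark underside showing no ring. The arm hides the top view. Stamp B is next.

```bash

python3 -m creep '[{"grip":-1,"tx":0,"ty":0,"tz":0,"spin":-2.1},{"grip":-1,"tx":0,"ty":-3.5,"tz":0,"spin":0},{"grip":-1,"tx":0,"ty":-3.5,"tz":0,"spin":0},{"grip":-1,"tx":0,"ty":-3.5,"tz":0,"spin":0},{"grip":-1,"tx":0.1,"ty":-2.6,"tz":0,"spin":0},{"grip":-1,"tx":0,"ty":0,"tz":2.7,"spin":0},{"grip":-1,"tx":0,"ty":0,"tz":2.7,"spin":0}]' >/dev/null
python3 rel.py 0.541 -0.081 0.066 8
python3 -m creep '[{"grip":-1,"tx":-1.5,"ty":0,"tz":0,"spin":0},{"grip":-1,"tx":-1.2,"ty":0,"tz":0,"spin":0},{"grip":-1,"tx":-1.2,"ty":0,"tz":0,"spin":0},{"grip":-1,"tx":-1.2,"ty":0,"tz":0,"spin":0},{"grip":-1,"tx":-1.2,"ty":0,"tz":0,"spin":0},{"grip":-1,"tx":-1.2,"ty":0,"tz":0,"spin":0},{"grip":-1,"tx":-1.2,"ty":0,"tz":0,"spin":0},{"grip":-1,"tx":-1.2,"ty":0,"tz":0,"spin":0}]'
python3 -m creep '[{"grip":-1,"tx":0,"ty":0,"tz":0,"spin":0},{"grip":-1,"tx":3,"ty":0,"tz":0,"spin":0},{"grip":-1,"tx":3,"ty":0,"tz":-2.5,"spin":0},{"grip":-1,"tx":3,"ty":0,"tz":-2.5,"spin":0},{"grip":-1,"tx":3,"ty":0,"tz":0,"spin":0}]' >/dev/null
python3 rel.py 0.492 -0.228 0.066 11.5
python3 - <<'E'
from plant import optics
import cv2,numpy as np
p,d=optics.snapshot("wrist")
q,_=optics.snapshot("side")
f=lambda im,x0,y0,w,h,k:cv2.resize(im[y0:y0+h,x0:x0+w],None,fx=k,fy=k)
cv2.imwrite("pics/s2.png",np.hstack([cv2.resize(p,(400,300)),f(q,200,155,160,120,2.5)])[:,:,::-1])
E
```

```text
t 3.95 pos [ 0.5443 -0.0849  0.0635] yaw 7.8 spin -0.2 tx 0.28 ty 0.43 tz -0.25 open 0.00 F [ 0.6  0.2 -0.7]
clock: 4.62
tool_pos: [0.6412, -0.0677, 0.063]
eef_rot: [-0.07, 0.998, 0.0, 0.0]
contact_force: [-0.5, -0.7, -0.4]
opening: 0.005
finger_force: 0.0
t 5.03 pos [ 0.5217 -0.0846  0.1164] yaw 8.0 spin -3.5 tx 5.77 ty -13.46 tz 5.04 open 0.01 F [ 0.5 -0.2  0.4]
```

View pics/s2.png

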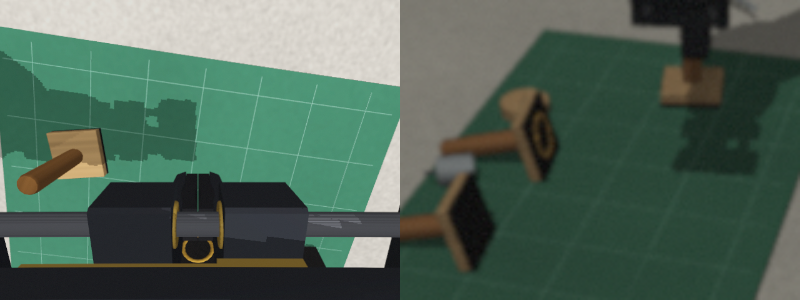

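Stamp B shows the brass ring at (541,130) in the side crop and (198,250) in the wrist view. Stamp A is plain and C still stands. I'll move the arm left to clear the top view, then locate B.

```bash

python3 -m creep '[{"grip":1,"tx":0,"ty":0,"tz":-3.5,"spin":0},{"grip":1,"tx":0,"ty":3.8,"tz":-1.5,"spin":0},{"grip":1,"tx":0,"ty":3.8,"tz":-1.5,"spin":0},{"grip":1,"tx":0,"ty":3.8,"tz":-1.5,"spin":0},{"grip":1,"tx":0,"ty":3.8,"tz":0,"spin":0},{"grip":1,"tx":0,"ty":4,"tz":0,"spin":0},{"grip":1,"tx":0,"ty":4,"tz":0,"spin":0},{"grip":1,"tx":0,"ty":4,"tz":0,"spin":0}]' >/dev/null
python3 -m creep '[{"grip":1,"tx":0,"ty":4,"tz":0,"spin":0},{"grip":1,"tx":0,"ty":4,"tz":0,"spin":0}]' >/dev/null
python3 - <<'E'
from plant import optics
from h import *
p,d=optics.snapshot("top");c=optics.get_calibration("top")
hsv=cv2.cvtColor(p,cv2.COLOR_RGB2HSV);W=cloud(c,d)
box=(abs(W[...,0]-.67)<.1)&(abs(W[...,1]+.06)<.07)&(W[...,2]<.2)
for nm,lo,hi in [('handle',.014,.045),('base',.02,.075)]:
    m=box&(W[...,2]>lo)&(W[...,2]<hi)&(hsv[...,0]<28)&(hsv[...,1]>60)
    m=cv2.connectedComponentsWithStats(m.astype(np.uint8))
    for i in range(1,m[0]):
        if m[2][i,4]<60: continue
        P=W[m[1]==i]; print(nm,m[2][i,4],m[3][i].round(),rect(P[:,:2]),P.mean(0).round(4),'x %.3f %.3f zmax %.3f'%(P[:,0].min(),P[:,0].max(),P[:,2].max()))
        # handle centre line per x slice
        if nm=='handle':
            for x in np.arange(P[:,0].min(),P[:,0].max(),.01):
                s=P[(P[:,0]>=x)&(P[:,0]<x+.01)]; print('  x %.3f y %.4f..%.4f zmax %.4f'%(x+.005,s[:,1].min(),s[:,1].max(),s[:,2].max()))
cv2.imwrite("pics/t2.png",cv2.resize(p[110:290,280:520],None,fx=3,fy=3)[:,:,::-1])
E
python3 rel.py 0.66 -0.065 0.12 8
```

```text
handle 225 [383. 140.] [694.3 -60.2  61.1  16.7   7.5] [ 0.6944 -0.0595  0.0256] x 0.664 0.725 zmax 0.035
  x 0.669 y -0.0712..-0.0553 zmax 0.0352
  x 0.679 y -0.0712..-0.0537 zmax 0.0335
  x 0.689 y -0.0697..-0.0522 zmax 0.0313
  x 0.699 y -0.0683..-0.0508 zmax 0.0284
  x 0.709 y -0.0669..-0.0508 zmax 0.0255
  x 0.719 y -0.0654..-0.0492 zmax 0.0253
  x 0.729 y -0.0615..-0.0531 zmax 0.0215
handle 70 [389. 166.] [638.1 -69.    8.6  38.4   7.3] [ 0.6383 -0.0693  0.0306] x 0.633 0.644 zmax 0.045
  x 0.638 y -0.0879..-0.0498 zmax 0.0449
  x 0.648 y -0.0843..-0.0725 zmax 0.0441
base 326 [385. 147.] [683.4 -56.5  80.   54.2  15.4] [ 0.6752 -0.0617  0.0381] x 0.638 0.724 zmax 0.062
base 69 [389. 164.] [639.8 -68.7  10.1  38.4   8.7] [ 0.64   -0.0683  0.0377] x 0.633 0.645 zmax 0.052
t 6.02 pos [0.4691 0.2786 0.1941] yaw 8.7 spin 0.7 tx -14.12 ty -36.68 tz 7.41 open 0.78 F [0.2 7.5 1.4]
```

View pics/t2.png

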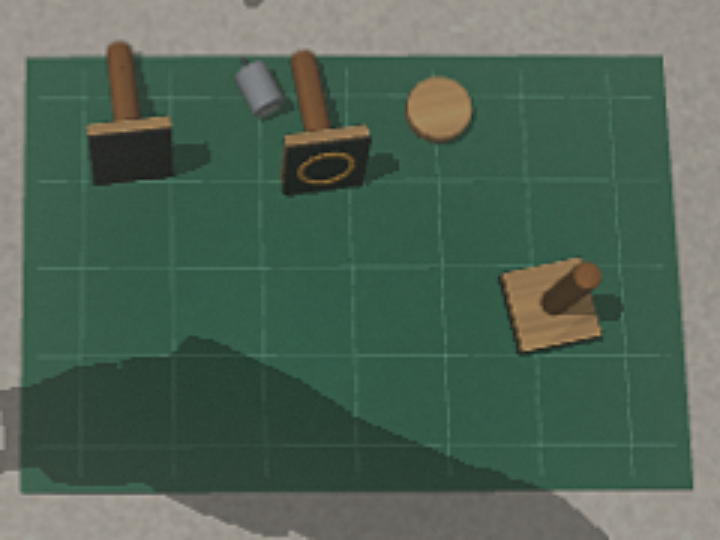

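The top view shows B lying with its ring at (326,168) and its handle pointing up to (305,60). The grey cylinder is close to its left at (262,90). I'll check the cylinder's extent before descending.

```bash

python3 -m creep '[{"grip":0,"tx":0,"ty":0,"tz":0,"spin":0.7},{"grip":0,"tx":-1,"ty":-3.6,"tz":0,"spin":0},{"grip":0,"tx":-1.5,"ty":-3.6,"tz":0,"spin":0},{"grip":0,"tx":-1.5,"ty":-3.6,"tz":0,"spin":0}]' >/dev/null
python3 - <<'E'
from plant import optics
from h import *
p,d=optics.snapshot("top");c=optics.get_calibration("top")
hsv=cv2.cvtColor(p,cv2.COLOR_RGB2HSV);W=cloud(c,d)
u,v=np.meshgrid(range(640),range(480))
m=(u>355)&(u<379)&(v>125)&(v<152)&(hsv[...,1]<60)&(W[...,2]>.008)&(W[...,2]<.08)
P=W[m];print('grey',len(P),rect(P[:,:2]),P.min(0),P.max(0))
for x in np.arange(.66,.73,.01):
    s=P[abs(P[:,0]-x)<.005]
    if len(s): print(x,s[:,1].min(),s[:,1].max())
E
python3 rel.py 0.671 -0.0635 0.12 8
```

```text
t 6.40 pos [0.5309 0.1487 0.1927] yaw 6.6 spin -1.4 tx -10.92 ty -22.97 tz 7.27 open 0.50 F [ 3.  -6.5  0.1]Traceback (most recent call last):
  File "<stdin>", line 7, in <module>
    return umr_minimum(a, axis, None, out, keepdims, initial, where)
ValueError: zero-size array to reduction operation minimum which has no identity
```

```bash
python3 - <<'E'
from plant import optics
from h import *
c=optics.get_calibration("top")
uv=np.array([(236,65),(268,60),(290,108),(262,118)])/3+[280,110]
print(ray(c,uv,.018)[:,:2].round(3).tolist())
E
python3 -m creep '[{"grip":0,"tx":0,"ty":0,"tz":0,"spin":-1.4},{"grip":0,"tx":-1.8,"ty":-3.5,"tz":0.5,"spin":0},{"grip":0,"tx":-1.8,"ty":-3.5,"tz":1,"spin":0},{"grip":0,"tx":-1.8,"ty":-3.5,"tz":1,"spin":0},{"grip":0,"tx":-1.8,"ty":-3.5,"tz":1,"spin":0},{"grip":0,"tx":-1.8,"ty":-3.5,"tz":1,"spin":0},{"grip":0,"tx":-1.6,"ty":-3.5,"tz":1,"spin":0},{"grip":0,"tx":0,"ty":0,"tz":1.5,"spin":0}]' >/dev/null
python3 rel.py 0.671 -0.0635 0.12 8
```

```text
[[0.716, -0.012], [0.719, -0.034], [0.685, -0.048], [0.678, -0.029]]
t 7.07 pos [ 0.6662 -0.0406  0.123 ] yaw 8.1 spin 0.1 tx -0.16 ty -2.34 tz 0.30 open 0.50 F [ 1.  -0.8  0.3]
```

```bash

python3 -m creep '[{"grip":-0.1,"tx":0,"ty":-2.3,"tz":0,"spin":0},{"grip":-0.1,"tx":0,"ty":0,"tz":0,"spin":0},{"grip":-0.1,"tx":0,"ty":0,"tz":2.5,"spin":0},{"grip":-0.1,"tx":0,"ty":0,"tz":2.5,"spin":0}]' >/dev/null
python3 rel.py 0.669 -0.0635 0.008 8
```

```text
t 7.40 pos [ 0.6669 -0.0513  0.0748] yaw 8.7 spin 0.7 tx -0.04 ty -1.24 tz 6.68 open 0.45 F [ 0.9  0.3 -0. ]
```

```bash

python3 -m creep '[{"grip":-0.1,"tx":0,"ty":-0.6,"tz":0,"spin":0.7},{"grip":-0.1,"tx":0,"ty":-0.6,"tz":0,"spin":0},{"grip":-0.1,"tx":0,"ty":0,"tz":0,"spin":0}]' >/dev/null
python3 rel.py 0.669 -0.0635 0.008 8
```

```text
t 7.65 pos [ 0.6679 -0.0658  0.0749] yaw 7.9 spin -0.1 tx -0.14 ty 0.21 tz 6.69 open 0.46 F [ 0.5 -0.4 -0.4]
```

```bash

python3 -m creep '[{"grip":-0.1,"tx":-0.1,"ty":0.2,"tz":0,"spin":0},{"grip":-0.1,"tx":0,"ty":0,"tz":1.2,"spin":0},{"grip":-0.1,"tx":0,"ty":0,"tz":1.2,"spin":0},{"grip":-0.1,"tx":0,"ty":0,"tz":1.2,"spin":0},{"grip":-0.1,"tx":0,"ty":0,"tz":1.2,"spin":0},{"grip":-0.1,"tx":0,"ty":0,"tz":0,"spin":0}]' >/dev/null
python3 rel.py 0.669 -0.0635 0.008 8
```

```text
t 8.15 pos [ 0.6654 -0.0617  0.0221] yaw 8.1 spin 0.1 tx -0.33 ty -0.23 tz 1.41 open 0.45 F [ 0.  -0.7 -0.5]
```

```bash

python3 -m creep '[{"grip":-0.1,"tx":-0.3,"ty":-0.2,"tz":0,"spin":0},{"grip":-0.1,"tx":0,"ty":0,"tz":0.7,"spin":0},{"grip":-0.1,"tx":0,"ty":0,"tz":0.7,"spin":0},{"grip":-1,"tx":0,"ty":0,"tz":0,"spin":0},{"grip":-1,"tx":0,"ty":0,"tz":0,"spin":0},{"grip":-1,"tx":0,"ty":0,"tz":0,"spin":0},{"grip":-1,"tx":0,"ty":0,"tz":0,"spin":0},{"grip":-1,"tx":0,"ty":0,"tz":0,"spin":0}]' 25
python3 rel.py 0.669 -0.0635 0.08 8
```

```text
clock: 8.82
tool_pos: [0.6712, -0.0633, 0.012]
eef_rot: [-0.07, 0.998, 0.0, 0.0]
contact_force: [0.1, -0.3, 0.8]
opening: 0.192
finger_force: 25.0
t 8.82 pos [ 0.6712 -0.0633  0.012 ] yaw 8.0 spin 0.0 tx 0.22 ty 0.01 tz -6.80 open 0.19 F [ 0.1 -0.3  0.8]
```

```bash

python3 -m creep '[{"grip":-1,"tx":0,"ty":0,"tz":-0.8,"spin":0},{"grip":-1,"tx":0,"ty":0,"tz":-1.4,"spin":0},{"grip":-1,"tx":0,"ty":0,"tz":-1.4,"spin":0},{"grip":-1,"tx":0,"ty":0,"tz":-1.4,"spin":0},{"grip":-1,"tx":0,"ty":0,"tz":-1,"spin":0},{"grip":-1,"tx":2,"ty":0,"tz":0,"spin":0},{"grip":-1,"tx":2.5,"ty":0,"tz":0,"spin":0},{"grip":-1,"tx":2.5,"ty":0,"tz":0,"spin":0}]' 
python3 -m creep '[{"grip":-1,"tx":2.5,"ty":0,"tz":0,"spin":0},{"grip":-1,"tx":2.5,"ty":0,"tz":0,"spin":0},{"grip":-1,"tx":1,"ty":0,"tz":0,"spin":0},{"grip":-1,"tx":0,"ty":0,"tz":0,"spin":0}]' 
python3 rel.py 0.462 0.298 0.07 8
python3 - <<'E'
from plant import optics
import cv2,numpy as np
q,_=optics.snapshot("side")
cv2.imwrite("pics/s3.png",cv2.resize(q[140:320,180:420],None,fx=2.5,fy=2.5)[:,:,::-1])
E
```

```text
clock: 9.48
tool_pos: [0.6018, -0.0731, 0.0732]
eef_rot: [-0.07, 0.998, 0.0, 0.001]
contact_force: [-0.3, -0.2, -1.0]
opening: 0.193
finger_force: 25.0
clock: 9.82
tool_pos: [0.5395, -0.0825, 0.0727]
eef_rot: [-0.07, 0.998, -0.001, -0.001]
contact_force: [0.3, -1.0, -0.5]
opening: 0.199
finger_force: 25.0
t 9.82 pos [ 0.5395 -0.0825  0.0727] yaw 8.0 spin -0.0 tx 2.38 ty 38.76 tz 0.27 open 0.20 F [ 0.3 -1.  -0.5]
```

View pics/s3.png

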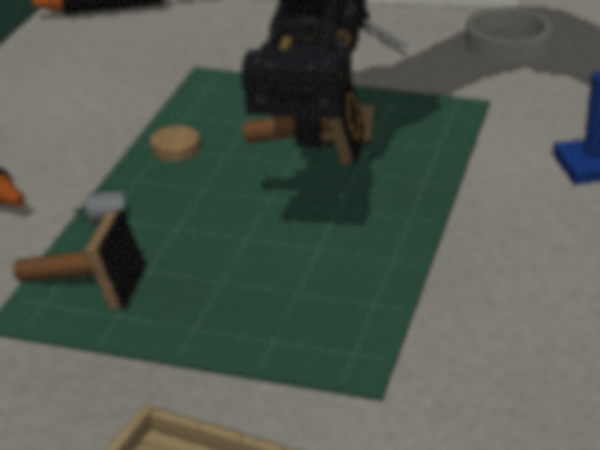

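The ring stamp is held level by its handle at (310,130), with the ring facing back at (352,110). Stamp A lies clear at (80,260). Carrying to the tray.

```bash

python3 -m creep '[{"grip":-1,"tx":0.1,"ty":1.5,"tz":0,"spin":0},{"grip":-1,"tx":0.2,"ty":2.5,"tz":0,"spin":0},{"grip":-1,"tx":0.2,"ty":3,"tz":0,"spin":0},{"grip":-1,"tx":0.2,"ty":3,"tz":0,"spin":0},{"grip":-1,"tx":0.2,"ty":3,"tz":0,"spin":0},{"grip":-1,"tx":0.2,"ty":3,"tz":0,"spin":0},{"grip":-1,"tx":0.2,"ty":3,"tz":0,"spin":0},{"grip":-1,"tx":0.2,"ty":3,"tz":0,"spin":0}]'  >/dev/null
python3 -m creep '[{"grip":-1,"tx":0.2,"ty":3,"tz":0,"spin":0},{"grip":-1,"tx":0.2,"ty":3,"tz":0,"spin":0},{"grip":-1,"tx":0.2,"ty":3,"tz":0,"spin":0},{"grip":-1,"tx":0.2,"ty":3,"tz":0,"spin":0},{"grip":-1,"tx":0.2,"ty":2.5,"tz":0,"spin":0},{"grip":-1,"tx":0,"ty":1,"tz":0,"spin":0},{"grip":-1,"tx":0,"ty":0,"tz":0,"spin":0}]' 
python3 rel.py 0.462 0.298 0.018 8
```

```text
clock: 11.12
tool_pos: [0.4655, 0.2913, 0.0722]
eef_rot: [-0.072, 0.997, 0.002, 0.001]
contact_force: [-1.0, 0.4, -0.5]
opening: 0.194
finger_force: 25.0
t 11.12 pos [0.4655 0.2913 0.0722] yaw 8.3 spin 0.3 tx 0.25 ty 0.71 tz 5.42 open 0.19 F [-1.   0.4 -0.5]
```

```bash

python3 -m creep '[{"grip":-1,"tx":0.2,"ty":0.7,"tz":0,"spin":0},{"grip":-1,"tx":0,"ty":0,"tz":1,"spin":0},{"grip":-1,"tx":0,"ty":0,"tz":1,"spin":0},{"grip":-1,"tx":0,"ty":0,"tz":1,"spin":0},{"grip":-1,"tx":0,"ty":0,"tz":1,"spin":0},{"grip":-1,"tx":0,"ty":0,"tz":0.6,"spin":0},{"grip":-1,"tx":0,"ty":0,"tz":0.3,"spin":0},{"grip":-1,"tx":0,"ty":0,"tz":0,"spin":0}]'
python3 rel.py 0.462 0.298 0.018 8
```

```text
clock: 11.78
tool_pos: [0.4618, 0.2925, 0.0216]
eef_rot: [-0.07, 0.998, -0.001, -0.001]
contact_force: [1.0, -0.4, 0.1]
opening: 0.196
finger_force: 25.0
t 11.78 pos [0.4618 0.2925 0.0216] yaw 8.0 spin 0.0 tx -0.09 ty 0.55 tz 0.36 open 0.20 F [ 1.  -0.4  0.1]
```

```bash

python3 -m creep '[{"grip":-1,"tx":0,"ty":0,"tz":0.2,"spin":0},{"grip":-1,"tx":0,"ty":0,"tz":0.2,"spin":0},{"grip":-1,"tx":0,"ty":0,"tz":0,"spin":0},{"grip":-0.1,"tx":0,"ty":0,"tz":0,"spin":0},{"grip":0.1,"tx":0,"ty":0,"tz":0,"spin":0},{"grip":0.1,"tx":0,"ty":0,"tz":0,"spin":0},{"grip":0.1,"tx":0,"ty":0,"tz":0,"spin":0},{"grip":0.1,"tx":0,"ty":0,"tz":0,"spin":0}]'
python3 -m creep '[{"grip":0.1,"tx":0,"ty":0,"tz":-1.5,"spin":0},{"grip":0.1,"tx":0,"ty":0,"tz":-2.5,"spin":0},{"grip":0.1,"tx":0,"ty":0,"tz":-3,"spin":0},{"grip":0.1,"tx":0,"ty":0,"tz":-3,"spin":0},{"grip":0.1,"tx":0,"ty":0,"tz":-3,"spin":0},{"grip":0.1,"tx":0,"ty":0,"tz":-3,"spin":0},{"grip":0.1,"tx":0,"ty":-3,"tz":0,"spin":0},{"grip":0.1,"tx":0,"ty":-3,"tz":0,"spin":0}]'
python3 -m creep '[{"grip":0.1,"tx":0,"ty":-3,"tz":0,"spin":0},{"grip":0.1,"tx":0,"ty":-3,"tz":0,"spin":0},{"grip":0.1,"tx":0,"ty":-3,"tz":0,"spin":0},{"grip":0.1,"tx":0,"ty":-3,"tz":0,"spin":0},{"grip":0.1,"tx":0,"ty":-3,"tz":0,"spin":0},{"grip":0.1,"tx":0,"ty":0,"tz":0,"spin":0},{"grip":0.1,"tx":0,"ty":0,"tz":0,"spin":0}]'
python3 - <<'E'
from plant import optics
import cv2,numpy as np
p,_=optics.snapshot("top");q,_=optics.snapshot("side")
cv2.imwrite("pics/s4.png",np.hstack([p[100:400,120:520],q[160:460,150:550]])[:,:,::-1])
E
```

```text
clock: 12.45
tool_pos: [0.4624, 0.2931, 0.0189]
eef_rot: [-0.07, 0.998, 0.0, 0.0]
contact_force: [-0.8, 0.5, 0.1]
opening: 0.538
finger_force: 0.0
clock: 13.12
tool_pos: [0.4715, 0.2357, 0.181]
eef_rot: [-0.072, 0.997, 0.002, 0.002]
contact_force: [0.5, -0.4, -0.3]
opening: 0.55
finger_force: 0.0
clock: 13.7
tool_pos: [0.4917, 0.0829, 0.1787]
eef_rot: [-0.068, 0.998, -0.0, -0.0]
contact_force: [-0.4, 1.1, 0.5]
opening: 0.548
finger_force: 0.0
```

View pics/s4.png

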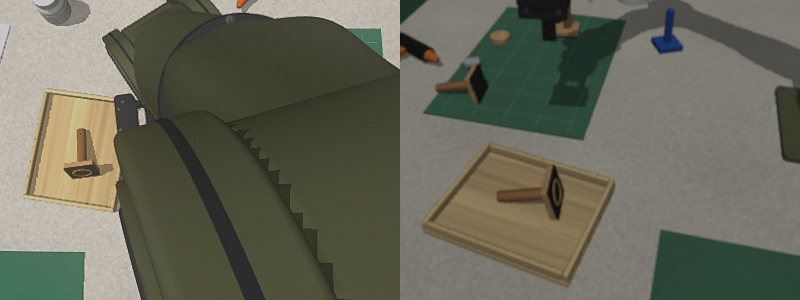

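The ring stamp rests on its side near the tray's centre at (82,150) in the top view. The plain stamps are still on the mat and the gripper is clear.

```bash
python3 -c "
from plant import workorder
print(workorder.finish_job())"
```

```text
the job is handed in; nothing more can be done
None
```

The ring stamp was the second one I tipped; it now lies released on its side near the middle of the tray, both plain stamps are still on the mat, and I handed the job in at about 14 s, though the hand-in gave no verdict.

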